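# Draw the bottom coaster out of the rack and stand the cup on it

### The arm

A 6-joint arm with a two-finger parallel gripper is mounted at the origin on a cart in front of the work surface, level with it; the furniture and walls round the work are solid. World frame = base frame: x ahead of the robot, y to its left, z up, the work surface at z = 0. Lengths are in m, angles in rad, forces in N, time in s.
With the tool pointing down it reaches from about 0.25 to 0.725 m from the base axis. Payload 9.7 kg.
Tool frame: the origin (TCP) lies on the mounting face of the last link; the fingertips stand r.tcp_to_tips ahead of it and the grasp point (between the pads) lies 155 mm ahead of it (r.tcp_to_tips is the distance from the TCP to the fingertips, in m); y points along the fingers, z is the direction in which the jaws open and shut, and the axes are right-handed (so a half turn about y gives the same grasp; the last joint's range is limited). The gripper opens to 85 mm and grips with 20 to 120 N. Pads are 22 mm wide; open, the fingers measure 114 mm over their backs; the gripper's body (76 mm by 85 mm) begins 54 mm behind the grasp point. The pads swing forward as they close: fully open they stand 13 mm farther back than shut.
Start: joints at [1.215, 0.087, 0.176, 1.66, 0, 1.571], TCP at [0.192, 0.516, 0.405] pointing down, gripper open.
Joint ranges: [-3.13, 3.13], [-0.85, 1.81], [-1.15, 1.24], [-2.2, 2.28], [-1.44, 1.52], [-3.14, 3.14]. Speed limits (rad/s): [2.22, 2.22, 2.57, 3.14, 3.14, 3.14].

### API

Orientations are given as a unit quaternion [w, x, y, z].
In Python, from rig import r, grab_frame, camera_params, sign_off gives the robot as it stands.
- The arm moves only by the shell command python3 -m pendant 'ROWS' [OPENING] [FORCE]. ROWS is JSON, one flat list of numbers, 6 for each row, row after row: the shift along the tool's x, y, z in m, then the turn, a rotation vector about the tool's x, y, z in degrees. In form: [tx, ty, tz, rx, ry, rz, tx, ty, tz, rx, ry, rz, ...]. A call has exactly 10 rows; each row is the pose to reach, as a shift and turn from the pose commanded when the call began, along the tool's axes at that moment; what a row does not reach only later rows make up. A row lasts 1/8 s, in which the tool goes at most 62.5 mm and 10.7 degrees, less where a joint would pass 70% of its speed; a pose out of reach is approached as far as the arm can. A call with a gripper value outside its range is refused whole. OPENING is the gripper command: -1 is shut, 1 is fully open, values between are in proportion, set as the call begins (- or left out, the last holds). The fingers move at their own pace and stop on an object; FORCE is the grip in N (left out, the last holds). Time passes only in rows, so rows that repeat a pose let the fingers close, or fill a call up. It gives the time, the measured TCP pose, the force and the opening at its end, in the units of the state.
- r.sense(): the state, without advancing time (a new reading comes with each control period).
- grab_frame(name): name is "scene" or "top" or "wrist"; returns the picture (400x640x3 uint8, red, green, blue); there is no depth.
- camera_params(name): a dict with "fx", "fy", "cx", "cy" (pixels), "k1" (the pictures are not rectified: a ray, as slopes to the right and down, at radius r is drawn at 1 + k1 r^2 times it, then the intrinsics apply), "eye" and "orientation" of the camera in the world. Camera axes: x right, y down, z forward; pixel columns grow to the right and rows downward; lengths in m; the calibration is good to about 2 mm. A picture is of the moment at which its call begins: read the wrist's pose just before it. camera_params takes no time and is no camera call; for the wrist camera it gives the pose at the moment of the call.
- sign_off(): hands the job in, once; it reports no verdict.
The state is a dict: "clock": time; "joint_pos": joint angles; "joint_vel": joint speeds; "joint_efforts": joint torques, N m; "eef_pos": TCP position; "tcp_rot": TCP orientation; "force": force on the tool from outside, world axes, zero at the start; "torque": the same for the moment, N m; "width": finger opening in m.
Only numpy, scipy, OpenCV 4.12 (cv2) and the standard library are available. Lean on these libraries where they do the work, as an engineer would, in place of code of your own. Each camera call takes 0.05 s, during which the arm holds its last target. There are 200 camera calls.

### The job

Draw the lowest coaster, whose front end sticks out under the coaster rack, forward onto the open part of the wooden board until it is clear of the rack, so that the coasters above drop down one place and stay stacked inside; do not bear down hard on it. Then stand the small cup upright in the middle of that coaster, setting it down gently, and leave the salt drum, teaspoon and matchbox where they are.

Things in the scene. Friction and masses are not known exactly. Their poses are not given: they have to be found in the camera images.
- dispenser: Coaster rack on a 277 x 136 x 10 mm serving board, light wood, fixed. Origin on the table under the stack's centre; the board's open part reaches 202 mm toward -x (robot side). Rack: outside 138 (x) x 118 mm about the origin, top 66 mm above the table, walls 7 mm, inside 124 x 104 mm; cheeks, back wall, two front strips 44 mm wide beside a 16 mm gap.
- slot (a point): Middle of the exit slot: on the board's top, under the front strips' outer face (69 mm before the rack's centre); axes as the rack's. The strips end 14.5 mm above the board: only one coaster at a time passes, toward -x. Board and coasters slide on one another (friction about 0.45).
- coaster_bottom: Lowest of four coasters: 120 (x) x 100 x 10 mm, dark wood, 130 g, a 7 mm floor in an 8 mm wide rim that rises 3 mm above it. Front end (-x) shows 28 to 32 mm before the strips at first. Origin: centre of underside, axes as the rack's. Too wide to pinch; shut fingers leaning back 30-45 deg get a tip edge in behind the front rim; pressed 5-15 N and drawn to -x they pull it; too light rides over.
- coaster_second: The coaster resting on the lowest one, inside the rack; same size, material and axes as the lowest; origin at the centre of its underside
- coaster_third: The third coaster from below; same size, material and axes as the lowest; origin at the centre of its underside
- coaster_top: The topmost coaster; same size, material and axes as the lowest; origin at the centre of its underside
- cup: Small white cup with a handle, 51 mm tall, about 110 g, hollow, on the table. Bowl 62 mm wide near the rim, 44 mm at the foot; its axis is 14.5 mm from the origin along the cup's +y; the handle points along -y, to 46 mm from the origin. Origin on its underside, z up. Can be pinched from above across the bowl along its x axis, 30 to 40 mm above its foot.
- cup_axis (a point): The centre of the cup's foot: on the bowl's axis, on the underside; axes as the cup's
- salt: Bystander: salt drum, 57 mm wide, 116 mm tall, standing; origin at the centre of its underside
- spoon: Bystander: teaspoon lying on the table, 130 x 27 x 11 mm; origin under its middle, x along it
- matches: Bystander: matchbox lying on the table, 36 x 57 x 15 mm; origin under its middle
Not all that is in view belongs to the job. Leave any orange or yellow look-alike of the cup alone.

How it is judged:
By the outcome, as a careful person would: the job done as asked, in the order asked, and still so for the second after the job is handed in, with the robot touching nothing.
It also fails if it takes over 64 s, if anything falls off the work surface, if the arm or the gripper's body presses on something with over 40 N, if the wrist force passes 120 N, or if a joint passes its speed limit or range.

## Working session

There is one attempt and no reset: what is moved stays moved. The work goes in short steps, Python scripts to look and compute and a shell command to move; the robot and the scene stay as the last step left them, time stands still between calls to the robot, and variables do not carry over. Pictures are saved under pics/ and viewed, about 8 in all and at most 12, crops included, and the job is handed in when it is done.

```bash
mkdir -p pics; ls; python3 - <<'E'
from rig import r, grab_frame, camera_params
import cv2
for n in("scene","top"):
    im=grab_frame(n); cv2.imwrite(f"pics/{n}0.png",im[:,:,::-1]); print(n,camera_params(n))
print(r.sense(), r.tcp_to_tips)
E
```

```text
pics
scene {'fx': 424.14659875576467, 'fy': 424.14659875576467, 'cx': 318.02478147376763, 'cy': 193.28373410892902, 'k1': 0.009219539541668837, 'eye': array([-0.24169602, -0.88362059,  0.55410364]), 'orientation': array([-0.51734448,  0.78030629, -0.28937119,  0.19935168])}
top {'fx': 381.42531660327097, 'fy': 381.42531660327097, 'cx': 321.1186718366271, 'cy': 204.14768867316522, 'k1': 0.02354177825171664, 'eye': array([ 0.42780623, -0.01299759,  0.92708673]), 'orientation': array([-0.03088175,  0.71333046, -0.69954161,  0.0291119 ])}
{'clock': 0.1, 'joint_pos': array([ 1.21502369e+00,  8.73971981e-02,  1.75225170e-01,  1.65980465e+00,
       -8.36698850e-06,  1.57079407e+00]), 'joint_vel': array([ 0.00042121, -0.00171133,  0.00173223, -0.00226138, -0.00099994,
        0.00051262]), 'joint_efforts': array([ 3.32108957e-04, -5.21560979e+01,  4.65651548e+01,  1.60523504e-02,
        4.55673012e-05,  8.42227450e-06]), 'eef_pos': array([0.19157419, 0.51555795, 0.40406423]), 'tcp_rot': array([-0.69553734,  0.69635984, -0.12519242,  0.12505055]), 'force': array([-0.42174352,  0.45777149, -0.06287796]), 'torque': array([-0.01192565, -0.0088481 ,  0.01851908]), 'width': 0.0856868265819364} 0.1734
```

View pics/top0.png

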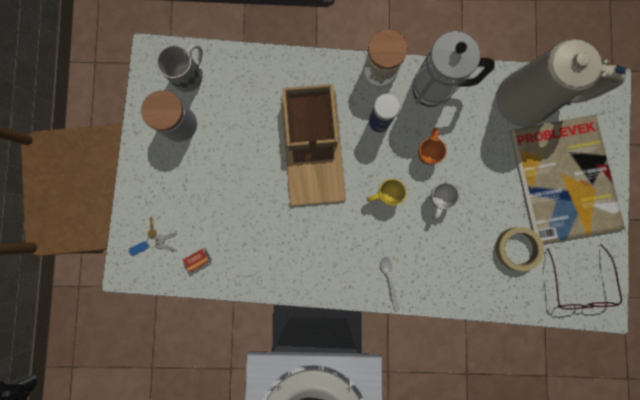

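View pics/scene0.png

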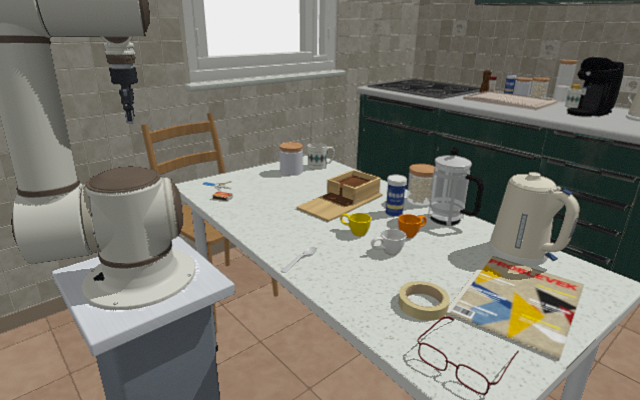

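Top picture: the rack is centred near (311,117) and its open board runs down to (317,203). The white cup is at (444,197) with its handle toward (437,217). I'll enlarge this area for measuring.

```bash
cat > h.py <<'E'
import numpy as np, cv2
from scipy.spatial.transform import Rotation as R
from rig import r, grab_frame, camera_params
def rot(q): return R.from_quat(np.roll(q,-1)).as_matrix()
def K(c): return np.array([[c['fx'],0,c['cx']],[0,c['fy'],c['cy']],[0,0,1.]]), np.array([c['k1'],0,0,0.])
def p2w(c,uv,z):
    k,d=K(c); s=cv2.undistortPoints(np.array(uv,float).reshape(-1,1,2),k,d)[:,0]
    v=np.c_[s,np.ones(len(s))]@rot(c['orientation']).T
    return c['eye']+v*((z-c['eye'][2])/v[:,2])[:,None]
def w2p(c,P):
    k,d=K(c); Rm=rot(c['orientation'])
    return cv2.projectPoints(np.array(P,float).reshape(-1,1,3),cv2.Rodrigues(Rm.T)[0],-Rm.T@c['eye'],k,d)[0][:,0]
E
python3 - <<'E'
from h import *
im=cv2.imread('pics/top0.png')[78:228,275:475]; cv2.imwrite('pics/c1.png',cv2.resize(im,None,fx=4,fy=4,interpolation=cv2.INTER_CUBIC))
c=camera_params('top')
print(rot(r.sense()['tcp_rot']).round(3))
print(p2w(c,[(290,205),(345,201),(317,203)],.01), p2w(c,[(283,87),(334,85)],.066),p2w(c,[(444,193)],.05))
E
```

```text
[[ 0.937 -0.     0.348]
 [-0.348 -0.001  0.937]
 [ 0.    -1.    -0.001]]
[[ 5.02276990e-01  6.50863027e-02  1.00000000e-02]
 [ 5.14546727e-01 -6.74305494e-02  1.00000000e-02]
 [ 5.08386527e-01  5.92309001e-05  1.00000000e-02]] [[ 0.77215792  0.08368407  0.066     ]
 [ 0.77921826 -0.03458693  0.066     ]] [[ 0.53371188 -0.29295322  0.05      ]]
```

View pics/c1.png

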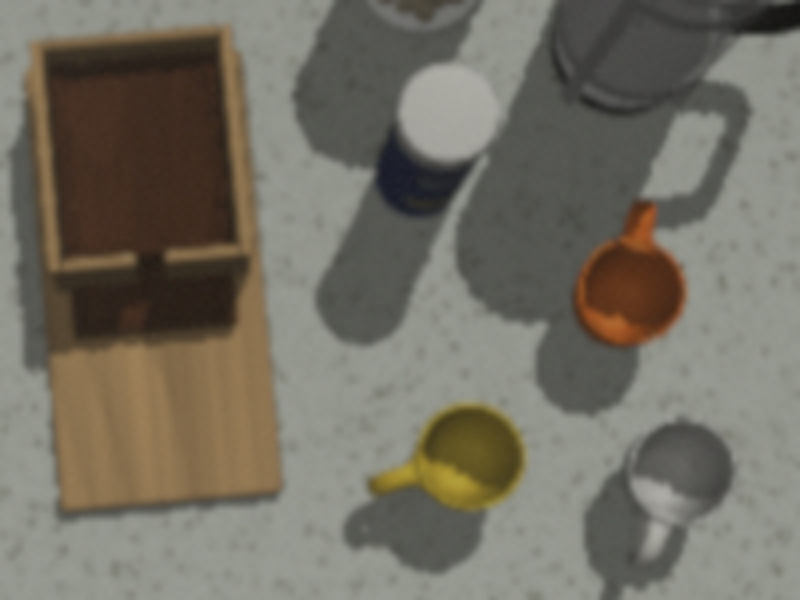

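The crop shows:
- **Board:** front corners at (62,508) and (281,490).
- **Rack top:** corners at (32,44), (228,30), (50,272) and (248,255).
- **Coaster:** front edge from about (76,337) to (234,328).
- **White cup:** rim centre (682,470), handle end (652,555).

```bash
python3 - <<'E'
from h import *
from scipy.optimize import least_squares
c=camera_params('top'); f=lambda a:np.array(a,float)/4+[275-.375,78-.375]
uv=f([(62,508),(281,490),(32,44),(228,30),(50,272),(248,255)])
M=np.array([(-.202,.068,.01),(-.202,-.068,.01),(.069,.059,.066),(.069,-.059,.066),(-.069,.059,.066),(-.069,-.059,.066)])
def T(p,m): 
    m=np.atleast_2d(m); s,k=np.sin(p[2]),np.cos(p[2]); return np.c_[p[0]+k*m[:,0]-s*m[:,1],p[1]+s*m[:,0]+k*m[:,1],m[:,2]]
s=least_squares(lambda p:(w2p(c,T(p,M))-uv).ravel(),[.71,.02,.1])
p=s.x; print('disp',p,np.degrees(p[2]),s.fun.round(2))
fr=p2w(c,f([(76,337),(234,328)]),.018)
k,sn=np.cos(p[2]),np.sin(p[2])
for q in fr: d=q[:2]-p[:2]; print('front local',k*d[0]+sn*d[1],-sn*d[0]+k*d[1])
print('cup rim',p2w(c,f([(682,470)]),.051),'edges',p2w(c,f([(628,470),(734,470)]),.05),'handle',p2w(c,f([(652,555)]),.03))
print('yellow,orange',p2w(c,f([(471,456),(630,291),(372,487)]),.051))
print('salt',p2w(c,f([(448,112)]),.116))
E
```

```text
disp [0.70820045 0.02063782 0.10684771] 6.1219230092493735 [-0.82  1.26  0.58  0.86 -0.93 -0.96  0.72 -1.78 -0.64  0.39  1.08  0.22]
front local -0.09736350203754432 0.048425815674755
front local -0.10021465224971396 -0.04705673754532079
cup rim [[ 0.52871512 -0.29517459  0.051     ]] edges [[ 0.52823972 -0.26452305  0.05      ]
 [ 0.52939692 -0.32527294  0.05      ]] handle [[ 0.48061446 -0.28402906  0.03      ]]
yellow,orange [[ 0.53452592 -0.17399989  0.051     ]
 [ 0.63285153 -0.26579263  0.051     ]
 [ 0.51544421 -0.11709488  0.051     ]]
salt [[ 0.71472152 -0.14861797  0.116     ]]
```

```bash
cat >> h.py <<'E'
D=np.array([.7082,.0206]); YAW=np.radians(6.12)
def loc(x,y,z): k,s=np.cos(YAW),np.sin(YAW); return np.array([D[0]+k*x-s*y,D[1]+s*x+k*y,z])
def Rt(yaw,lean):  # yaw deg of tool x, lean deg
    B=np.array([[1,0,0],[0,0,1],[0,-1,0.]])
    return R.from_euler('z',yaw,degrees=True).as_matrix()@B@R.from_euler('z',-lean,degrees=True).as_matrix()
def plan(tip,Rg,L):  # shift (m) and rotvec (deg) in tool axes
    s=r.sense(); R0=rot(s['tcp_rot']); t=np.array(tip)-L*Rg[:,1]
    print('shift',(R0.T@(t-s['eef_pos'])).round(4),'rot',np.degrees(R.from_matrix(R0.T@Rg).as_rotvec()).round(2),'tcp',t.round(3))
def tip(off=(0,0)):
    s=r.sense(); R0=rot(s['tcp_rot']); P=s['eef_pos']+R0@np.array([off[0],r.tcp_to_tips,off[1]]); d=P[:2]-D;k,sn=np.cos(YAW),np.sin(YAW)
    print('clk',s['clock'],'tip local',np.array([k*d[0]+sn*d[1],-sn*d[0]+k*d[1],P[2]]).round(4),'F',s['force'].round(2),'w',round(s['width'],4),'tips',r.tcp_to_tips)
E
python3 - <<'E'
from h import *
plan(loc(-.085,0,.10),Rt(6.12,38),.1734)
E
```

```text
shift [ 0.4851  0.1679 -0.3694] rot [  8.85 -25.5  -37.33] tcp [0.518 0.    0.237]
```

```bash
python3 -m pendant '[0.485,0.168,-0.369,8.85,-25.5,-37.3,0.485,0.168,-0.369,8.85,-25.5,-37.3,0.485,0.168,-0.369,8.85,-25.5,-37.3,0.485,0.168,-0.369,8.85,-25.5,-37.3,0.485,0.168,-0.369,8.85,-25.5,-37.3,0.485,0.168,-0.369,8.85,-25.5,-37.3,0.485,0.168,-0.369,8.85,-25.5,-37.3,0.485,0.168,-0.369,8.85,-25.5,-37.3,0.485,0.168,-0.369,8.85,-25.5,-37.3,0.485,0.168,-0.369,8.85,-25.5,-37.3]' -1 40
python3 - <<'E'
from h import *
tip(); plan(loc(-.085,0,.06),Rt(6.12,38),r.tcp_to_tips)
E
```

```text
clock: 1.35
eef_pos: [0.5144, 0.0044, 0.2381]
tcp_rot: [0.68, -0.655, -0.266, -0.195]
force: [0.2, 1.1, -0.1]
width: 0.0002
clk 1.35 tip local [-0.0875  0.0046  0.1016] F [ 0.22  1.1  -0.07] w 0.0002 tips 0.1734
shift [-0.0235  0.0343 -0.0046] rot [-0.04 -0.06  0.05] tcp [0.518 0.    0.197]
```

```bash
python3 -m pendant '[-0.031,0.039,0,0,0,0,-0.031,0.039,0,0,0,0,-0.031,0.039,0,0,0,0,-0.031,0.039,0,0,0,0,-0.031,0.039,0,0,0,0,-0.031,0.039,0,0,0,0,-0.031,0.039,0,0,0,0,-0.031,0.039,0,0,0,0,-0.031,0.039,0,0,0,0,-0.031,0.039,0,0,0,0]'
python3 - <<'E'
from h import *
tip(); c=camera_params('wrist'); w=grab_frame('wrist'); s=grab_frame('scene'); t=grab_frame('top')
cv2.imwrite('pics/t1.png',t[:,:,::-1])
a=cv2.resize(w,(800,500))[:, :, ::-1]; cv2.imwrite('pics/w1.png',a)
S=s[140:240,270:410,::-1]; cv2.imwrite('pics/s1.png',cv2.resize(S,None,fx=5.5,fy=5.5,interpolation=cv2.INTER_CUBIC))
print(c['eye'],'rim corner front px',w2p(c,[loc(-.099,.05,.02),loc(-.099,-.05,.02),loc(-.091,.042,.02),loc(-.091,-.042,.02),loc(-.069,.059,.066),loc(-.069,-.059,.066)])*1.25)
E
```

```text
clock: 2.6
eef_pos: [0.5136, 0.0065, 0.1887]
tcp_rot: [0.68, -0.655, -0.265, -0.194]
force: [-0.9, 0.2, -0.6]
width: 0.0001
clk 2.6 tip local [-0.0883  0.0069  0.052 ] F [-0.87  0.21 -0.56] w 0.0001 tips 0.1734
[0.46665772 0.00121622 0.11321709] rim corner front px [[483.58415626 253.23498583]
 [272.57069167 253.56791156]
 [463.95108576 262.14460288]
 [293.16202712 262.40276466]
 [502.04088304 368.43149629]
 [254.73526406 368.59453692]]
```

View pics/w1.png

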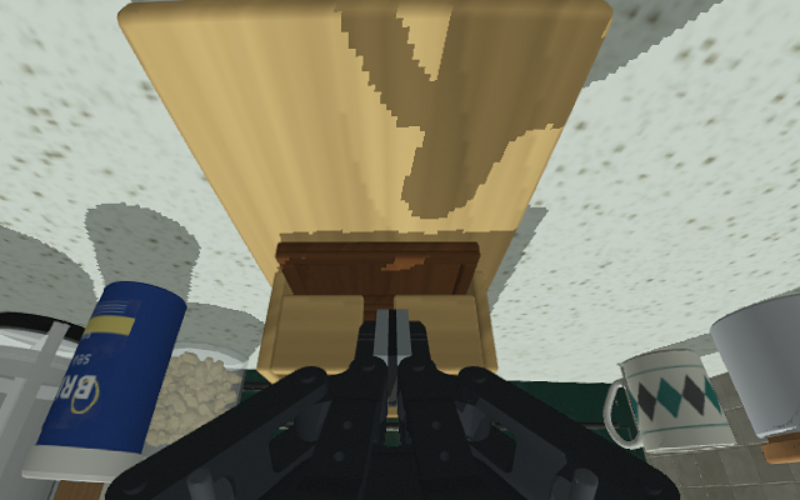

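View pics/s1.png

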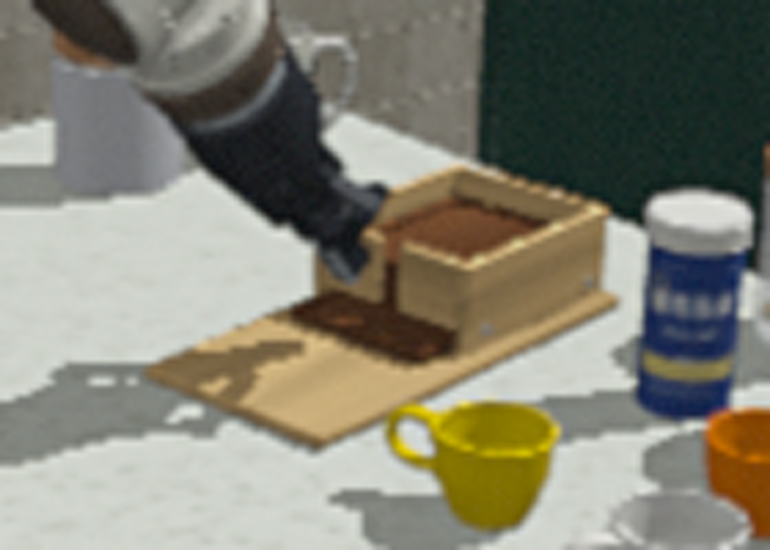

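Wrist view: the coaster's front face spans rows 243–250, columns 276–480, which agrees with the prediction of 272–483. The strips' lower edge is near row 295, and the shut tips are at (392,310), about 7 mm off centre. I'll check the rim and strip edges with an intensity profile.

```bash
python3 - <<'E'
from h import *
c=camera_params('wrist'); im=cv2.imread('pics/w1.png'); 
for x in (345,430): print(x,[(y,int(im[y,x-3:x+4].mean())) for y in range(228,312,2)])
for n,P in dict(frontbot=(-.099,0,.01),fronttop=(-.099,0,.02),rimin=(-.091,0,.02),floor=(-.091,0,.017),striplow=(-.069,0,.0245),striptop=(-.069,0,.066),boardfront=(-.202,0,.01)).items(): print(n,w2p(c,[loc(*P)])*1.25)
print([(y,int(im[y,370:375].mean())) for y in range(0,16,2)],[(y,int(im[y,320:330].mean())) for y in range(362,384,2)])
plan(loc(-.0793+.003,0,.0444),Rt(6.12,42),r.tcp_to_tips)
E
```

```text
345 [(228, 143), (230, 140), (232, 127), (234, 82), (236, 84), (238, 85), (240, 87), (242, 49), (244, 34), (246, 37), (248, 39), (250, 36), (252, 35), (254, 40), (256, 41), (258, 39), (260, 37), (262, 37), (264, 36), (266, 38), (268, 38), (270, 38), (272, 39), (274, 39), (276, 38), (278, 38), (280, 38), (282, 38), (284, 38), (286, 37), (288, 38), (290, 38), (292, 37), (294, 42), (296, 80), (298, 88), (300, 88), (302, 88), (304, 88), (306, 90), (308, 89), (310, 88)]
430 [(228, 158), (230, 158), (232, 160), (234, 123), (236, 94), (238, 96), (240, 99), (242, 49), (244, 38), (246, 39), (248, 40), (250, 36), (252, 34), (254, 40), (256, 43), (258, 39), (260, 40), (262, 39), (264, 38), (266, 39), (268, 38), (270, 39), (272, 39), (274, 39), (276, 39), (278, 40), (280, 40), (282, 40), (284, 40), (286, 40), (288, 40), (290, 40), (292, 40), (294, 47), (296, 78), (298, 86), (300, 89), (302, 92), (304, 92), (306, 90), (308, 89), (310, 87)]
frontbot [[378.31319567 236.12011471]]
fronttop [[377.91401557 253.32584348]]
rimin [[378.44714405 262.22314177]]
floor [[378.55937873 257.06323617]]
striplow [[379.58993956 290.97041643]]
striptop [[378.16786363 369.07233064]]
boardfront [[ 3.65794628e+02 -2.68419709e-01]]
[(0, 96), (2, 99), (4, 102), (6, 105), (8, 107), (10, 106), (12, 104), (14, 101)] [(362, 79), (364, 80), (366, 83), (368, 80), (370, 73), (372, 68), (374, 41), (376, 22), (378, 21), (380, 22), (382, 23)]
shift [-0.0074  0.0138 -0.0068] rot [-0.05 -0.04 -4.  ] tcp [0.517 0.    0.173]
```

```bash
python3 - <<'E'
from h import *
plan(loc(-.0768,0,.0344),Rt(6.12,42),r.tcp_to_tips)
E
```

```text
shift [-0.0139  0.0214 -0.0068] rot [-0.05 -0.04 -4.  ] tcp [0.516 0.    0.163]
```

```bash
python3 -m pendant '[-0.003,0.005,-0.003,0,0,-2,-0.007,0.01,-0.007,0,0,-4,-0.011,0.016,-0.007,0,0,-4,-0.014,0.021,-0.007,0,0,-4,-0.014,0.021,-0.007,0,0,-4,-0.014,0.021,-0.007,0,0,-4,-0.014,0.021,-0.007,0,0,-4,-0.014,0.021,-0.007,0,0,-4,-0.014,0.021,-0.007,0,0,-4,-0.014,0.021,-0.007,0,0,-4]'
python3 - <<'E'
from h import *
tip((-.011,0))
s=grab_frame('wrist'); cv2.imwrite('pics/w2.png',cv2.resize(s[150:330,160:450,::-1],None,fx=2.6,fy=2.6))
E
```

```text
clock: 4.0
eef_pos: [0.5162, -0.0002, 0.1636]
tcp_rot: [0.673, -0.645, -0.288, -0.218]
force: [0.4, -0.9, -0.7]
width: 0.0002
clk 4.0 tip local [-0.0853 -0.      0.0274] F [ 0.42 -0.85 -0.65] w 0.0002 tips 0.1734
```

View pics/w2.png

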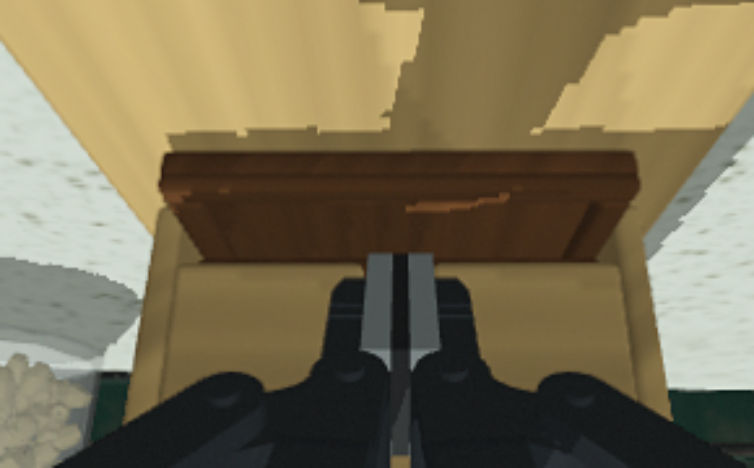

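The wrist crop shows the tips' near edge at row 254 and the rim's inner edge at row 196. Dropping 10 mm should put the tip edge about 4 mm behind the rim. I'll descend to contact.

```bash
python3 -m pendant '[-0.002,0.0022,0,0,0,0,-0.004,0.0045,0,0,0,0,-0.0055,0.0061,0,0,0,0,-0.006,0.0067,0,0,0,0,-0.0064,0.0071,0,0,0,0,-0.0067,0.0074,0,0,0,0,-0.007,0.0078,0,0,0,0,-0.0074,0.0082,0,0,0,0,-0.0074,0.0082,0,0,0,0,-0.0074,0.0082,0,0,0,0]'
python3 - <<'E'
from h import *
tip((-.011,0))
E
```

```text
clock: 5.3
eef_pos: [0.5162, -0.0002, 0.1526]
tcp_rot: [0.673, -0.645, -0.288, -0.218]
force: [0.5, -0.3, -0.2]
width: 0.0001
clk 5.3 tip local [-0.0853 -0.      0.0163] F [ 0.5  -0.29 -0.22] w 0.0001 tips 0.1734
```

```bash
python3 -m pendant '[-0.0003,0.0004,0,0,0,0,-0.0006,0.0007,0,0,0,0,-0.001,0.0011,0,0,0,0,-0.0013,0.0015,0,0,0,0,-0.0013,0.0015,0,0,0,0,-0.0013,0.0015,0,0,0,0,-0.0013,0.0015,0,0,0,0,-0.0013,0.0015,0,0,0,0,-0.0013,0.0015,0,0,0,0,-0.0013,0.0015,0,0,0,0]'
python3 - <<'E'
from h import *
tip((-.011,0))
E
```

```text
clock: 6.55
eef_pos: [0.5165, -0.0002, 0.1511]
tcp_rot: [0.673, -0.645, -0.289, -0.218]
force: [2.0, -0.4, 5.9]
width: 0.0003
clk 6.55 tip local [-0.0847 -0.0001  0.015 ] F [ 1.98 -0.37  5.85] w 0.0003 tips 0.1734
```

```bash
python3 -m pendant '[-0.0004,0.0005,0,0,0,0,-0.0019,-0.0008,0,0,0,0,-0.0034,-0.0022,0,0,0,0,-0.0049,-0.0035,0,0,0,0,-0.0063,-0.0048,0,0,0,0,-0.0078,-0.0062,0,0,0,0,-0.0093,-0.0075,0,0,0,0,-0.0108,-0.0089,0,0,0,0,-0.0123,-0.0102,0,0,0,0,-0.0138,-0.0115,0,0,0,0]'
python3 - <<'E'
from h import *
tip((-.011,0))
c=camera_params('wrist');s=grab_frame('wrist'); cv2.imwrite('pics/w3.png',cv2.resize(s[100:330,160:450,::-1],None,fx=2.4,fy=2.4))
E
```

```text
clock: 7.8
eef_pos: [0.499, -0.002, 0.1509]
tcp_rot: [0.673, -0.645, -0.289, -0.219]
force: [6.1, 1.0, 4.2]
width: 0.0001
clk 7.8 tip local [-1.022e-01 -1.000e-04  1.500e-02] F [6.12 1.01 4.2 ] w 0.0001 tips 0.1734
```

View pics/w3.png

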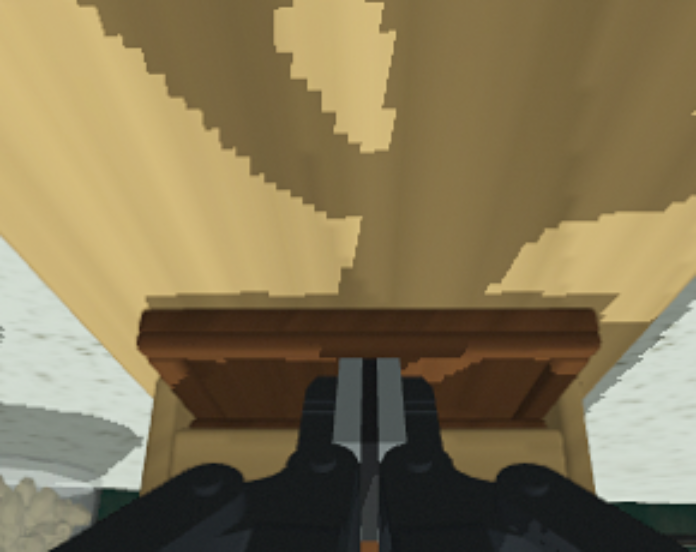

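The tip edge is now against the rim (row 358), and the coaster is following: more of its floor shows ahead of the strips. I'll keep drawing with slightly more press.

```bash
python3 -m pendant '[-0.0004,0.0005,0,0,0,0,-0.0034,-0.0022,0,0,0,0,-0.0063,-0.0048,0,0,0,0,-0.0093,-0.0075,0,0,0,0,-0.0123,-0.0102,0,0,0,0,-0.0153,-0.0129,0,0,0,0,-0.0182,-0.0156,0,0,0,0,-0.0212,-0.0182,0,0,0,0,-0.0242,-0.0209,0,0,0,0,-0.0271,-0.0236,0,0,0,0]'
python3 - <<'E'
from h import *
tip((-.011,0))
c=camera_params('wrist');s=grab_frame('wrist'); cv2.imwrite('pics/w4.png',s[:,:,::-1])
E
```

```text
clock: 9.1
eef_pos: [0.4634, -0.0059, 0.1507]
tcp_rot: [0.673, -0.645, -0.289, -0.219]
force: [5.1, 1.5, 6.8]
width: -0.0
clk 9.1 tip local [-1.379e-01 -1.000e-04  1.490e-02] F [5.13 1.5  6.83] w -0.0 tips 0.1734
```

```bash
python3 -m pendant '[-0.0033,-0.003,0,0,0,0,-0.0067,-0.006,0,0,0,0,-0.01,-0.009,0,0,0,0,-0.0134,-0.012,0,0,0,0,-0.0167,-0.015,0,0,0,0,-0.02,-0.018,0,0,0,0,-0.0234,-0.021,0,0,0,0,-0.0267,-0.024,0,0,0,0,-0.029,-0.0261,0,0,0,0,-0.0305,-0.0275,0,0,0,0]'
python3 - <<'E'
from h import *
tip((-.011,0))
c=camera_params('wrist');s=grab_frame('wrist');t=grab_frame('top');cv2.imwrite('pics/t5.png',t[:,:,::-1])
cv2.imwrite('pics/w5.png',cv2.resize(s[:,:,::-1],(800,500)))
E
```

```text
clock: 10.4
eef_pos: [0.4224, -0.0103, 0.1508]
tcp_rot: [0.673, -0.645, -0.289, -0.219]
force: [4.0, 1.0, 6.8]
width: 0.0003
clk 10.4 tip local [-0.1791 -0.0002  0.0149] F [4.02 1.   6.83] w 0.0003 tips 0.1734
```

View pics/w5.png

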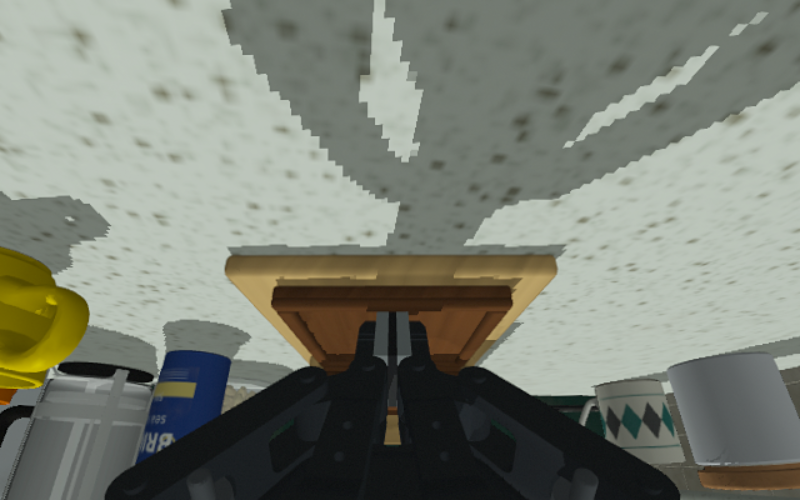

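The wrist view shows the board's front edge at about rows 258–270 and the coaster's front at row 287, with the tip still hooked. I'll work out the remaining distance.

```bash
python3 - <<'E'
from h import *
c=camera_params('wrist'); im=cv2.imread('pics/w5.png')
print([(y,*map(int,im[y,300:330].mean(0))) for y in range(244,312,2)])
for n,P in {'board top':(-.202,0.02,.01),'board bot':(-.202,.02,0),'f-.185b':(-.185,.02,.01),'-.190b':(-.19,.02,.01),'-.195b':(-.195,.02,.01),'-.19t':(-.19,.02,.02)}.items(): print(n,w2p(c,[loc(*P)])*1.25)
E
```

```text
[(244, 185, 195, 186), (246, 134, 144, 135), (248, 110, 119, 112), (250, 112, 121, 114), (252, 111, 120, 112), (254, 92, 105, 103), (256, 50, 78, 91), (258, 52, 86, 102), (260, 54, 89, 106), (262, 56, 91, 108), (264, 56, 92, 110), (266, 57, 94, 112), (268, 61, 100, 118), (270, 67, 109, 129), (272, 73, 118, 139), (274, 83, 132, 154), (276, 97, 153, 176), (278, 75, 120, 141), (280, 55, 90, 107), (282, 56, 92, 108), (284, 56, 92, 109), (286, 27, 47, 61), (288, 15, 27, 43), (290, 17, 30, 47), (292, 17, 32, 49), (294, 18, 32, 51), (296, 19, 34, 54), (298, 16, 28, 44), (300, 17, 31, 50), (302, 20, 36, 56), (304, 20, 39, 62), (306, 25, 46, 72), (308, 30, 56, 87), (310, 30, 57, 89)]
board top [[444.46548189 271.25215657]]
board bot [[442.70583248 248.96467699]]
f-.185b [[439.44860692 288.56087359]]
-.190b [[440.82286902 283.82406446]]
-.195b [[442.27810074 278.80444459]]
-.19t [[442.42463823 306.35225485]]
```

```bash
python3 -m pendant '[-0.0015,-0.0013,0,0,0,0,-0.003,-0.0026,0,0,0,0,-0.0037,-0.0033,0,0,0,0,-0.0037,-0.0033,0,0,0,0,-0.0037,-0.0033,0,0,0,0,-0.0037,-0.0033,0,0,0,0,-0.0037,-0.0033,0,0,0,0,-0.0037,-0.0033,0,0,0,0,-0.0037,-0.0033,0,0,0,0,-0.0037,-0.0033,0,0,0,0]'
python3 - <<'E'
from h import *
tip((-.011,0))
E
```

```text
clock: 11.75
eef_pos: [0.4176, -0.0108, 0.1507]
tcp_rot: [0.673, -0.645, -0.289, -0.219]
force: [1.0, 0.2, 8.9]
width: 0.0
clk 11.75 tip local [-0.184  -0.0002  0.0149] F [1.02 0.2  8.85] w 0.0 tips 0.1734
```

```bash
python3 -m pendant '[0.001,-0.001,0,0,0,0,0.004,-0.0035,0,0,0,0,0.009,-0.009,0,0,0,0,0.02,-0.02,0,0,0,0,0.045,-0.05,0,0,0,0,0.06,-0.085,0,0,0,0,0.06,-0.13,0,0,0,0,0.06,-0.17,0,0,0,0,0.06,-0.2,0,0,0,0,0.06,-0.2,0,0,0,0]' 1
python3 - <<'E'
from h import *
tip()
t=grab_frame('top');w=grab_frame('wrist');cv2.imwrite('pics/t6.png',t[:,:,::-1])
a=cv2.resize(t[78:228,275:475,::-1],None,fx=4,fy=4,interpolation=cv2.INTER_CUBIC)
cv2.imwrite('pics/c6.png',a);cv2.imwrite('pics/w6.png',cv2.resize(w[:,:,::-1],(800,500)))
E
```

```text
clock: 13.0
eef_pos: [0.357, -0.0261, 0.3491]
tcp_rot: [0.677, -0.646, -0.282, -0.21]
force: [1.1, -0.5, 0.6]
width: 0.0853
clk 13.0 tip local [-0.2411 -0.0078  0.2177] F [ 1.08 -0.51  0.55] w 0.0853 tips 0.1734
```

View pics/c6.png

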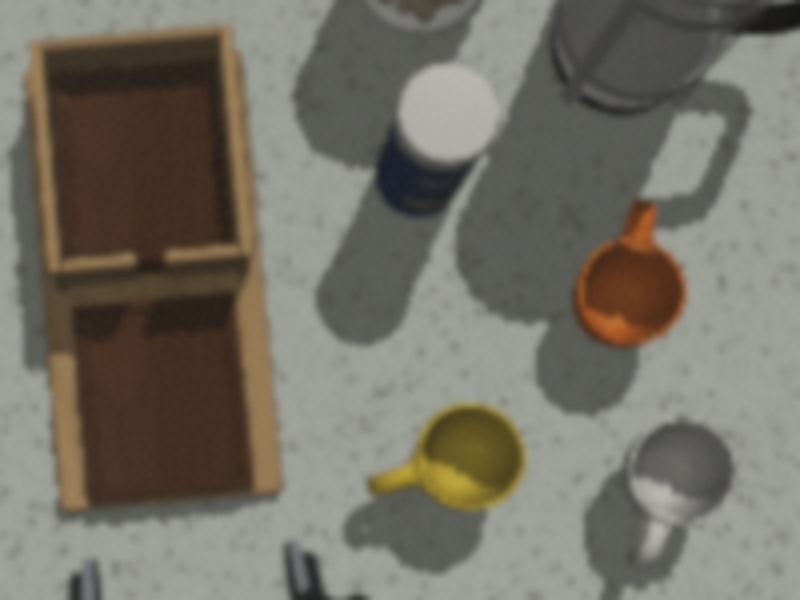

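Top crop: the drawn coaster has corners at (75,306), (238,293), (252,488) and (90,505). It is clear of the rack, and the stack inside has dropped level. The cup, salt and other items haven't moved. Next I'll plan the cup pick.

```bash
python3 - <<'E'
from h import *
c=camera_params('top'); f=lambda a:np.array(a,float)/4+[275-.375,78-.375]
q=p2w(c,f([(75,306),(238,293),(252,488),(90,505)]),.02); print(q.round(4),'centre',q.mean(0))
d=q[:,:2]-D; k,s=np.cos(YAW),np.sin(YAW); print(np.c_[k*d[:,0]+s*d[:,1],-s*d[:,0]+k*d[:,1]].round(4))
plan((.529,-.295,.30),Rt(-13,0),0)
E
```

```text
[[ 0.6248  0.0593  0.02  ]
 [ 0.6346 -0.0388  0.02  ]
 [ 0.5166 -0.0492  0.02  ]
 [ 0.5045  0.0473  0.02  ]] centre [0.57010113 0.00465534 0.02      ]
[[-0.0788  0.0474]
 [-0.0795 -0.0512]
 [-0.198  -0.049 ]
 [-0.1997  0.0483]]
shift [ 0.0785  0.1253 -0.2869] rot [-7.2  18.42 40.07] tcp [ 0.529 -0.295  0.3  ]
```

```bash
python3 -m pendant '[0.0785,0.1253,-0.287,-7.2,18.4,40.1,0.0785,0.1253,-0.287,-7.2,18.4,40.1,0.0785,0.1253,-0.287,-7.2,18.4,40.1,0.0785,0.1253,-0.287,-7.2,18.4,40.1,0.0785,0.1253,-0.287,-7.2,18.4,40.1,0.0785,0.1253,-0.287,-7.2,18.4,40.1,0.0785,0.1253,-0.287,-7.2,18.4,40.1,0.0785,0.1253,-0.287,-7.2,18.4,40.1,0.0785,0.1253,-0.287,-7.2,18.4,40.1,0.0785,0.1253,-0.287,-7.2,18.4,40.1]' 1
python3 - <<'E'
from h import *
plan((.529,-.295,.23),Rt(-13,0),0)
c=camera_params('wrist');w=grab_frame('wrist');cv2.imwrite('pics/w7.png',cv2.resize(w[:,:,::-1],(800,500)))
print(w2p(c,[(.529,-.295,.051),(.529,-.295,0),(.481,-.284,.03),(.529,-.264,.051),(.529,-.326,.051)])*1.25)
E
```

```text
clock: 14.35
eef_pos: [0.5288, -0.2943, 0.3008]
tcp_rot: [-0.702, 0.703, -0.079, 0.08]
force: [0.3, -0.6, -0.0]
width: 0.0851
shift [ 0.0003  0.0708 -0.0006] rot [0.04 0.09 0.04] tcp [ 0.529 -0.295  0.23 ]
[[391.53106359 266.07865515]
 [391.58911361 242.69776891]
 [391.50937429 184.92531205]
 [438.56151224 255.9820958 ]
 [345.40355308 275.9617233 ]]
```

View pics/w7.png

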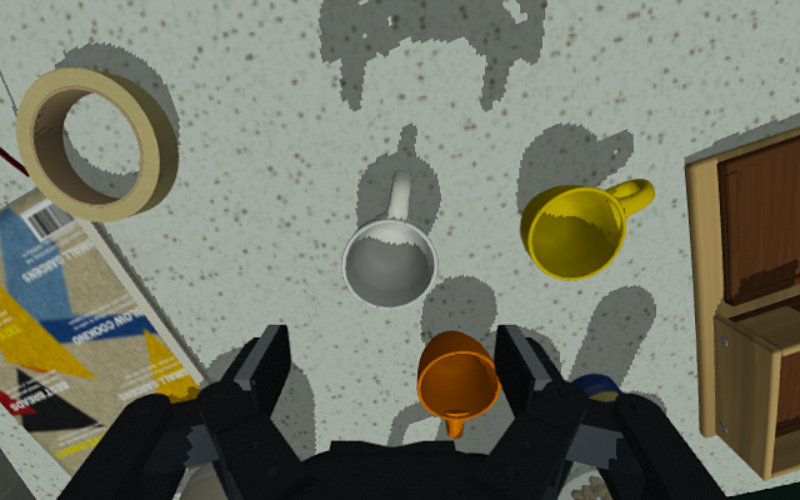

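Wrist view: the white cup's rim centre is at (390,263), against a prediction of (391,266). The handle end at (402,175) means the tool should turn about 6° more. I'll descend with that turn.

```bash
python3 -m pendant '[0,0.02,0,0,3,0,-0.001,0.045,0,0,6,0,-0.001,0.07,0,0,6,0,-0.001,0.09,0,0,6,0,-0.001,0.103,0,0,6,0,-0.001,0.11,0,0,6,0,-0.001,0.115,0,0,6,0,-0.001,0.115,0,0,6,0,-0.001,0.115,0,0,6,0,-0.001,0.115,0,0,6,0]' 1
python3 -m pendant '[0,0,0,0,0,0,0,0,0,0,0,0,0,0,0,0,0,0,0,0,0,0,0,0,0,0,0,0,0,0,0,0,0,0,0,0,0,0,0,0,0,0,0,0,0,0,0,0,0,0,0,0,0,0,0,0,0,0,0,0]' -1 25
python3 - <<'E'
from h import *
tip(); w=grab_frame('wrist');cv2.imwrite('pics/w8.png',cv2.resize(w[:,:,::-1],(800,500)))
E
```

```text
clock: 15.65
eef_pos: [0.5282, -0.295, 0.1853]
tcp_rot: [-0.697, 0.698, -0.117, 0.116]
force: [-0.6, -0.0, 0.7]
width: 0.0853
clock: 16.9
eef_pos: [0.5282, -0.2951, 0.1853]
tcp_rot: [-0.697, 0.698, -0.117, 0.116]
force: [-1.8, -1.7, 4.8]
width: 0.0603
clk 16.9 tip local [-0.2127 -0.2948  0.0119] F [-1.82 -1.65  4.83] w 0.0603 tips 0.1734
```

View pics/w8.png

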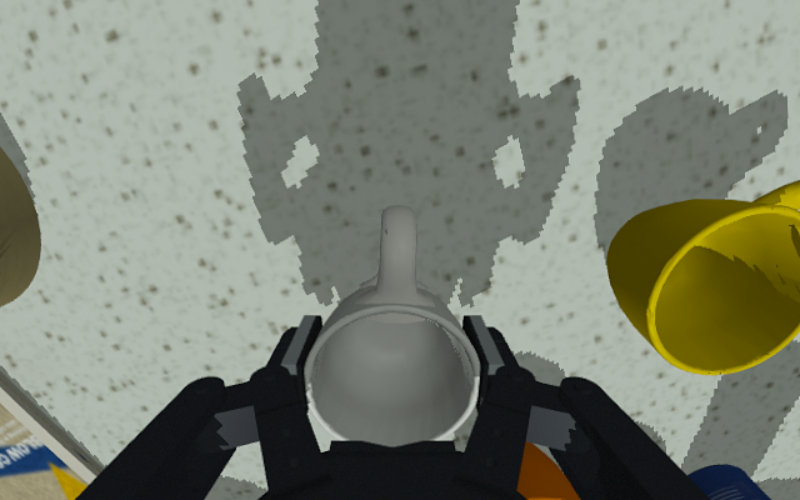

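The cup is held across the bowl (60.3 mm) with the handle pointing straight back toward the robot. I'll lift it and check where the rim sits relative to the tool.

```bash
python3 - <<'E'
from h import *
c=camera_params('wrist'); s=r.sense(); R0=rot(s['tcp_rot']); 
for o in (-.004,-.002,0,.002,.004):
    ctr=s['eef_pos'][:2]+o*R0[:2,0]; a=np.linspace(0,2*np.pi,181); P=np.c_[ctr[0]+.031*np.cos(a),ctr[1]+.031*np.sin(a),np.full(181,.051)]
    q=w2p(c,P)*1.25; print(o,q[:,1].min(),q[:,0].min(),q[:,0].max())
im=cv2.imread('pics/w8.png'); print([(y,int(im[y,385:400].mean())) for y in range(296,330,2)])
E
python3 -m pendant '[0,-0.003,0,0,0,0,0,-0.008,0,0,0,0,0,-0.016,0,0,0,0,0,-0.03,0,0,0,0,0,-0.05,0,0,0,0,0,-0.07,0,0,0,0,0,-0.085,0,0,0,0,0,-0.1,0,0,0,0,0,-0.1,0,0,0,0,0,-0.1,0,0,0,0]'
python3 - <<'E'
from h import *
tip(); plan((.570,.0047,.2853),Rt(-13,0),0)
E
```

```text
-0.004 292.83256716432476 303.1416563777893 483.35079558382205
-0.002 298.57437880632625 303.64214048367216 482.8374932029502
0 304.24836864012804 304.13855051098585 482.3283606892596
0.002 309.85534723893 304.63090888602426 481.823375312363
0.004 315.3961228318148 305.1192388902281 481.3225134564898
[(296, 117), (298, 118), (300, 119), (302, 117), (304, 100), (306, 124), (308, 127), (310, 114), (312, 107), (314, 123), (316, 124), (318, 124), (320, 124), (322, 123), (324, 117), (326, 117), (328, 117)]
clock: 18.2
eef_pos: [0.5281, -0.2948, 0.2843]
tcp_rot: [0.697, -0.697, 0.117, -0.116]
force: [-0.5, -0.2, -1.5]
width: 0.0603
clk 18.2 tip local [-0.213  -0.2944  0.1109] F [-0.55 -0.22 -1.52] w 0.0603 tips 0.1734
shift [-0.0577 -0.001   0.2969] rot [ 0.01 -5.96 -0.09] tcp [0.57  0.005 0.285]
```

```bash
python3 - <<'E'
from h import *
c=camera_params('top'); im=cv2.imread('pics/t6.png').astype(int)
sub=im[145:210,285:350]; m=((sub.sum(2)<210)&(sub[:,:,2]>sub[:,:,0]+15)).astype(np.uint8)
n,l,st,ce=cv2.connectedComponentsWithStats(m); i=1+st[1:,4].argmax(); 
pts=np.argwhere(l==i)[:,::-1]+[285,145]; rect=cv2.minAreaRect(pts.astype(np.float32)); print(rect)
print(p2w(c,[rect[0]],.019),p2w(c,cv2.boxPoints(rect),.02).round(4))
print([(y,im[y,318].tolist()) for y in range(146,158)],[(y,im[y,318].tolist()) for y in range(196,208)])
E
```

```text
((311.6020202636719, 174.2957000732422), (59.11428451538086, 50.03123474121094), 88.78113555908203)
[[0.57663282 0.01433109 0.019     ]] [[ 0.6461  0.0778  0.02  ]
 [ 0.651  -0.043   0.02  ]
 [ 0.5077 -0.0484  0.02  ]
 [ 0.5028  0.0709  0.02  ]]
[(146, [38, 51, 60]), (147, [42, 58, 70]), (148, [47, 64, 78]), (149, [47, 64, 79]), (150, [46, 64, 79]), (151, [43, 60, 71]), (152, [37, 48, 59]), (153, [29, 36, 47]), (154, [27, 34, 44]), (155, [25, 33, 42]), (156, [25, 31, 42]), (157, [23, 31, 40])] [(196, [35, 46, 65]), (197, [34, 46, 65]), (198, [33, 46, 64]), (199, [36, 48, 68]), (200, [34, 46, 64]), (201, [39, 50, 65]), (202, [46, 60, 71]), (203, [63, 74, 81]), (204, [77, 84, 85]), (205, [86, 91, 91]), (206, [94, 100, 98]), (207, [119, 126, 124])]
```

```bash
python3 -m pendant '[-0.003,0,0.015,0,0,0,-0.009,0,0.045,0,-1,0,-0.017,0,0.085,0,-2,0,-0.025,0,0.13,0,-3,0,-0.034,0,0.175,0,-4,0,-0.043,0,0.22,0,-5,0,-0.05,0,0.255,0,-6,0,-0.055,0,0.28,0,-6,0,-0.0577,0,0.297,0,-6,0,-0.0577,0,0.297,0,-6,0]'
python3 - <<'E'
from h import *
tip(); c=camera_params('wrist'); w=grab_frame('wrist');cv2.imwrite('pics/w9.png',cv2.resize(w[:,:,::-1],(800,500)))
print(r.sense()['eef_pos'])
E
```

```text
clock: 19.45
eef_pos: [0.57, 0.0059, 0.2845]
tcp_rot: [-0.703, 0.703, -0.08, 0.079]
force: [1.1, 0.7, -0.5]
width: 0.0608
clk 19.45 tip local [-1.392e-01  1.000e-04  1.111e-01] F [ 1.08  0.7  -0.5 ] w 0.0608 tips 0.1734
[0.57000094 0.00512793 0.28454284]
```

```bash
python3 - <<'E'
from h import *
c=camera_params('wrist'); im=cv2.imread('pics/w9.png').astype(int)
for yy in (.03,-.025):
    for x in (-.202,-.199,-.194): print(yy,x,(w2p(c,[loc(x,yy,.01),loc(x,yy,.02)])*1.25).round(1).tolist())
    u=int(w2p(c,[loc(-.197,yy,.01)])[0,0]*1.25); v=int(w2p(c,[loc(-.202,yy,.01)])[0,1]*1.25)
    print(u,[(y,*im[y,u-2:u+3].mean(0).astype(int).tolist()) for y in range(v-22,v+36,2)])
for z in (.01,): print('side', [(n,(w2p(c,[loc(-.17,n,z)])*1.25).round(1).tolist()) for n in (.068,.05,-.05,-.068)])
v=int(w2p(c,[loc(-.17,0,.01)])[0,1]*1.25); print(v,[(x,*im[v-1:v+2,x].mean(0).astype(int).tolist()) for x in list(range(250,340,4))+list(range(440,540,4))])
E
```

```text
0.03 -0.202 [[405.4, 153.2], [406.0, 154.2]]
0.03 -0.199 [[406.9, 157.7], [407.5, 158.8]]
0.03 -0.194 [[409.3, 165.1], [410.0, 166.5]]
407 [(131, 102, 111, 104), (133, 103, 113, 105), (135, 102, 111, 104), (137, 102, 111, 104), (139, 105, 113, 106), (141, 106, 114, 107), (143, 106, 115, 107), (145, 106, 115, 107), (147, 106, 114, 107), (149, 105, 114, 106), (151, 106, 113, 106), (153, 98, 107, 101), (155, 55, 79, 89), (157, 48, 82, 99), (159, 46, 79, 95), (161, 21, 38, 53), (163, 13, 26, 43), (165, 14, 29, 46), (167, 15, 31, 49), (169, 16, 30, 49), (171, 14, 28, 45), (173, 13, 24, 39), (175, 13, 27, 44), (177, 15, 31, 51), (179, 15, 31, 50), (181, 16, 31, 50), (183, 15, 29, 48), (185, 15, 30, 48), (187, 15, 29, 47)]
-0.025 -0.202 [[327.4, 181.0], [324.8, 183.1]]
-0.025 -0.199 [[329.1, 185.3], [326.5, 187.5]]
-0.025 -0.194 [[331.9, 192.3], [329.4, 194.8]]
330 [(159, 167, 178, 169), (161, 167, 178, 169), (163, 167, 178, 169), (165, 169, 180, 170), (167, 169, 180, 171), (169, 142, 152, 144), (171, 108, 116, 109), (173, 100, 110, 102), (175, 98, 108, 100), (177, 101, 110, 103), (179, 101
[... 771 characters left out ...]
(306, 16, 29, 47), (310, 24, 45, 74), (314, 24, 47, 76), (318, 25, 51, 81), (322, 28, 53, 84), (326, 27, 51, 82), (330, 28, 53, 84), (334, 26, 50, 79), (338, 27, 51, 81), (440, 28, 58, 92), (444, 24, 49, 78), (448, 27, 51, 79), (452, 21, 41, 68), (456, 53, 88, 105), (460, 87, 140, 163), (464, 85, 136, 160), (468, 94, 150, 174), (472, 91, 146, 170), (476, 87, 140, 163), (480, 93, 108, 106), (484, 175, 185, 175), (488, 172, 182, 173), (492, 168, 180, 170), (496, 170, 181, 171), (500, 168, 179, 169), (504, 170, 180, 171), (508, 162, 174, 165), (512, 171, 182, 173), (516, 171, 181, 172), (520, 162, 173, 165), (524, 160, 173, 163), (528, 163, 175, 166), (532, 168, 179, 169), (536, 170, 181, 171)]
```

The coaster front is at local −0.198, so its centre is at −0.137 and it is centred laterally. I'll shift 1.5 mm and lower the cup.

```bash
python3 -m pendant '[0.001,0.01,0,0,0,0,0.0015,0.025,0,0,0,0,0.0015,0.042,0,0,0,0,0.0015,0.056,0,0,0,0,0.0015,0.066,0,0,0,0,0.0015,0.073,0,0,0,0,0.0015,0.077,0,0,0,0,0.0015,0.079,0,0,0,0,0.0015,0.08,0,0,0,0,0.0015,0.08,0,0,0,0]'
python3 -m pendant '[0,0.0003,0,0,0,0,0,0.0006,0,0,0,0,0,0.0009,0,0,0,0,0,0.0012,0,0,0,0,0,0.0015,0,0,0,0,0,0.0018,0,0,0,0,0,0.0018,0,0,0,0,0,0.0018,0,0,0,0,0,0.0018,0,0,0,0,0,0.0018,0,0,0,0]'
```

```text
clock: 20.75
eef_pos: [0.5716, 0.0044, 0.2051]
tcp_rot: [-0.703, 0.703, -0.08, 0.08]
force: [-0.0, 0.4, -0.9]
width: 0.0603
clock: 22.0
eef_pos: [0.5715, 0.0044, 0.203]
tcp_rot: [-0.703, 0.703, -0.08, 0.08]
force: [1.0, -0.1, -0.6]
width: 0.0609
```

```bash
python3 -m pendant '[0,0.0002,0,0,0,0,0,0.0004,0,0,0,0,0,0.0006,0,0,0,0,0,0.0008,0,0,0,0,0,0.001,0,0,0,0,0,0.001,0,0,0,0,0,0.001,0,0,0,0,0,0.001,0,0,0,0,0,0.001,0,0,0,0,0,0.001,0,0,0,0]'
```

```text
clock: 23.25
eef_pos: [0.5716, 0.0044, 0.2023]
tcp_rot: [-0.702, 0.703, -0.08, 0.08]
force: [-0.7, -1.4, 4.8]
width: 0.0602
```

Contact at 4.8 N, with the cup resting on the coaster. I'll release it and retreat straight up.

```bash
python3 -m pendant '[0,0,0,0,0,0,0,0,0,0,0,0,0,0,0,0,0,0,0,0,0,0,0,0,0,0,0,0,0,0,0,0,0,0,0,0,0,0,0,0,0,0,0,0,0,0,0,0,0,0,0,0,0,0,0,0,0,0,0,0]' 0.75
python3 -m pendant '[0,-0.003,0,0,0,0,0,-0.01,0,0,0,0,0,-0.025,0,0,0,0,0,-0.045,0,0,0,0,0,-0.07,0,0,0,0,0,-0.1,0,0,0,0,0,-0.13,0,0,0,0,-0.04,-0.16,0,0,0,0,-0.1,-0.17,0,0,0,0,-0.15,-0.17,0,0,0,0]' 0.75
python3 - <<'E'
from h import *
w=grab_frame('wrist');t=grab_frame('top');s=grab_frame('scene')
a=np.zeros((600,800,3),np.uint8)
a[:300,:400]=cv2.resize(t[78:228,275:475,::-1],(400,300),interpolation=cv2.INTER_CUBIC)
a[:300,400:]=cv2.resize(s[150:240,285:405,::-1],(400,300),interpolation=cv2.INTER_CUBIC)
a[300:,:480]=cv2.resize(w[:,:,::-1],(480,300)); a[300:,480:]=cv2.resize(t[140:215,275:355,::-1],(320,300),interpolation=cv2.INTER_CUBIC)
cv2.imwrite('pics/f.png',a); tip()
E
```

```text
clock: 24.5
eef_pos: [0.5715, 0.0044, 0.202]
tcp_rot: [-0.703, 0.703, -0.08, 0.08]
force: [0.2, 0.3, -0.3]
width: 0.0748
clock: 25.75
eef_pos: [0.4237, 0.0383, 0.3743]
tcp_rot: [0.703, -0.702, 0.079, -0.081]
force: [-0.0, 0.1, 0.3]
width: 0.0749
clk 25.9 tip local [-0.2805  0.048   0.2007] F [ 0.73 -0.9   1.01] w 0.0744 tips 0.1734
```

View pics/f.png

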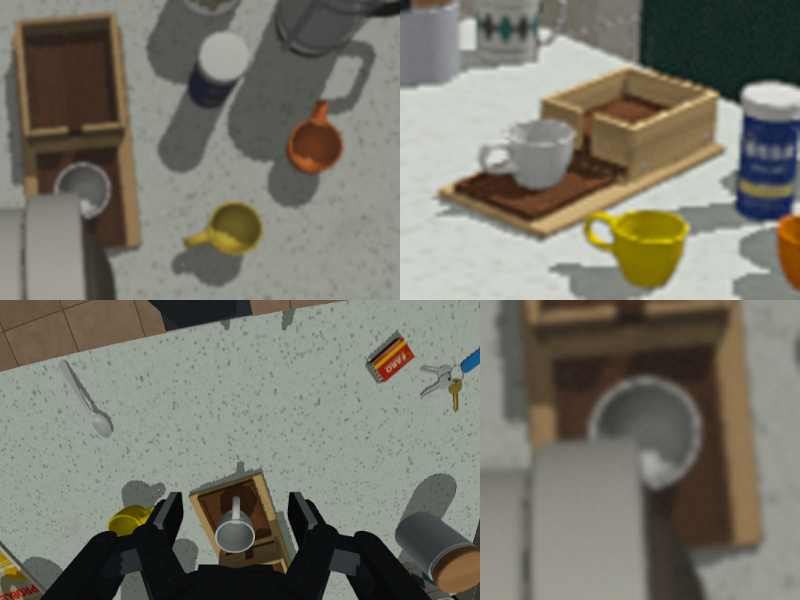

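The composite shows the cup upright on the coaster and clear of the gripper, the stack dropped inside the rack, and the bystanders where they were. I'll check centring numerically: the rim centre is at panel (645,433), which is about (316.1,173.1) in the top picture.

```bash
python3 - <<'E'
from h import *
P=p2w(camera_params('top'),[(316.1,173.1)],.068)[0]; d=P[:2]-D;k,s=np.cos(YAW),np.sin(YAW)
print(P,'local',k*d[0]+s*d[1],-s*d[0]+k*d[1])
E
```

```text
[0.57154863 0.0026806  0.068     ] local -0.13778297504721365 -0.0032487109119341637
```

```bash
python3 -c "
from rig import r,sign_off
print(r.sense()['force'].round(1)); print(sign_off())"
```

```text
[ 0.7 -0.9  1. ]
the job is handed in; nothing more can be done
None
```

I drew the lowest coaster out of the rack and stood the white cup upright on it. I handed the job in at about 26 s of the 64 s allowed.

- **Coaster:** I pulled it with shut fingers leaning 42° and hooked behind the front rim. The downward press never read above 9 N. It is about 9 mm clear of the rack, and the stack above has dropped and stayed inside.
- **Cup:** I pinched it across the bowl and set it down with about 5 N of contact. The last check put its axis within about 3 mm of the coaster's centre.
- **Surroundings:** in the last pictures the salt drum, teaspoon and matchbox look to be where they were. The gripper was touching nothing.

Some measurements disagreed:
- **Pull distance:** the arm's own readings put the coaster front about 192 mm before the rack's centre, but the top and wrist cameras both put it at 198–199 mm. I placed the cup by the cameras. The front edge is about 4 mm inside the end of the board.
- **Automatic outline:** one attempt to find the coaster's outline automatically was spoiled by shadow, so I ignored it.

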